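# Clean out the glue pump: empty the strainer cup, then draw the piston rod for greasing

## Task

Clean out the glue pump: tip all the lumps of cured glue out of the strainer cup into the scrap tray, then stand the empty cup upright on the bench and let go of it. Then take the pump's T-handle and draw the piston rod straight up, without forcing it sideways in its bore, to half of its 100 mm stroke, and finish while still holding it there, still and straight, so that the bared rod can be greased. Leave the other things on the bench where they are.

Things in the scene. Friction and masses are not known exactly. Their poses are not given: they have to be found in the camera images.
- pump: Hand piston pump for glue, fixed: 110 mm square dark foot plate, upright steel barrel 58 mm across between two 66 mm square aluminium heads with four tie rods, hexagonal brass gland nut 37 mm across on top (its top 178 mm above the bench), an outlet cock reaching out 75 mm at its low +y side. Origin: centre of the foot's underside, z up the barrel's axis.
- gland_top (a point): Middle of the top of the pump's gland nut, where the piston rod comes out; 178 mm above the bench, z up along the bore. The bore through gland and head is 18 mm wide and 32 mm long, the rod in it 16 mm.
- piston_rod: Loose piston rod, 0.4 to 0.65 kg: upright 16 mm rod with a level cross bar (T-handle, 16 mm round, 110 mm long) on top and a piston inside the barrel. Origin: middle of the piston's underside; z up the rod, y along the bar. It starts fully down, can be drawn up 100 mm to its stop, slides and turns freely and drops back when let go.
- handle_mid (a point): Middle of the cross bar, on the rod's axis, the place to grip; 188 mm above the rod's origin. It stands 40 mm above gland_top when the rod is down, 90 mm at half stroke. 32 mm are free between bar and gland nut when the rod is down.
- cup: Perforated steel strainer cup, open at the top: 48 mm across at the bottom, 68 mm at the rim (71 mm over the rim bead), 82 mm high, wall 3 mm, inner floor 4 mm up, 0.13 to 0.21 kg. Origin: centre of its underside, z along its axis towards the mouth. Loose on the bench, with the five lumps in it.
- cup_rim (a point): Centre of the cup's mouth, 82 mm above the cup's origin.
- tray: Open grey steel scrap tray, fixed on the bench, 200 x 150 mm (x by y) and 40 mm high, wall 4 mm, floor 4 mm thick. Tray and pump stand on oppopoint sides (left and right) of the cup, either way round. Origin: centre of its underside.
- lump0: Lump of cured glue, hard, roundish, about 21 mm across, 12 g, cream coloured; starts in the cup and slides or rolls out of it when the cup is tipped well past level (about 110 degrees; a short shake frees one that stays). Origin: its middle.
- lump1: Lump of cured glue, hard, roundish, about 21 mm across, 12 g, cream coloured; starts in the cup and slides or rolls out of it when the cup is tipped well past level (about 110 degrees; a short shake frees one that stays). Origin: its middle.
- lump2: Lump of cured glue, hard, roundish, about 21 mm across, 12 g, cream coloured; starts in the cup and slides or rolls out of it when the cup is tipped well past level (about 110 degrees; a short shake frees one that stays). Origin: its middle.
- lump3: Lump of cured glue, hard, roundish, about 21 mm across, 12 g, cream coloured; starts in the cup and slides or rolls out of it when the cup is tipped well past level (about 110 degrees; a short shake frees one that stays). Origin: its middle.
- lump4: Lump of cured glue, hard, roundish, about 21 mm across, 12 g, cream coloured; starts in the cup and slides or rolls out of it when the cup is tipped well past level (about 110 degrees; a short shake frees one that stays). Origin: its middle.
- wrench: Open-end spanner lying on the bench, 170 mm long along its x, 8 mm high; not needed, leave it. Origin: centre of its underside.
- brush: Glue brush lying on the bench, 200 mm long along its x, 20 mm high; not needed, leave it. Origin: centre of its underside.
- grease_tin: Closed grease tin, 76 mm across, 54 mm high; not needed, leave it. Origin: centre of its underside.
- solvent: White plastic bottle with a black cap, 64 mm across, 160 mm high; not needed, leave it. Origin: centre of its underside.
- tape: Roll of parcel tape lying flat, 96 mm across, 25 mm high; not needed, leave it. Origin: centre of its underside.
- cock: Spare ball cock lying on the bench, 70 mm long along its x, 39 mm high; not needed, leave it. Origin: centre of its underside.

How it is judged (in metres and radians):
On the way, in this order (a step that is already met when the one before it is completed fails the run):
1. the cup is tipped over the scrap tray (angle between cup's own z axis and vertical above 1 rad and horizontal distance between cup_rim and tray below 0.15 m), for 0.1 s.
2. all five lumps of glue lie in the scrap tray (x of lump0 in the frame of tray between -0.098 and 0.098 m and y of lump0 in the frame of tray between -0.073 and 0.073 m and z of each of lump0, lump1, lump2, lump3, lump4 in the frame of tray below 0.045 m and x of lump1 in the frame of tray between -0.098 and 0.098 m and y of lump1 in the frame of tray between -0.073 and 0.073 m and x of lump2 in the frame of tray between -0.098 and 0.098 m and y of lump2 in the frame of tray between -0.073 and 0.073 m and x of lump3 in the frame of tray between -0.098 and 0.098 m and y of lump3 in the frame of tray between -0.073 and 0.073 m and x of lump4 in the frame of tray between -0.098 and 0.098 m and y of lump4 in the frame of tray between -0.073 and 0.073 m), for 0.2 s.
3. the empty cup stands upright on the bench, let go (angle between cup's own z axis and vertical below 0.1 rad and height (world z) of cup between -0.003 and 0.003 m and contact force between cup and the arm below 0.2 N and contact force between cup and the fingers below 0.2 N and linear speed of cup below 0.02 m/s), for 0.2 s.
At the end, for the whole second after the job is handed in: All five lumps lie in the tray; the cup stands upright (0.1 rad) on the bench, untouched, at rest. The fingers hold the rod at rest, its cross bar 78 to 102 mm above the gland top (drawn 38 to 62 mm), in line with the pump within 0.026 rad (1.5 degrees), pressing on it with less than 20 N (all of step 2 and all of step 3 and z of handle_mid in the frame of gland_top between 0.078 and 0.102 m and angle between the z axis of piston_rod and the z axis of pump, either way round below 0.026 rad and linear speed of piston_rod below 0.02 m/s and contact force between piston_rod and the fingers above 2 N and contact force between piston_rod and pump below 20 N); the arm keeps its last pose, push and grip.
It fails at once if the rod is forced against the pump with more than 60 N (contact force between piston_rod and pump above 60 N).
It fails at once if a bystander is pushed away by more than 20 mm (distance of any of wrench, brush, grease_tin, solvent, tape, cock from where it was at the start of the episode above 0.02 m).
It also fails if it takes over 72 s, if anything falls off the work surface, if the arm or the gripper's body presses on something with over 40 N, if the wrist force passes 120 N, or if a joint passes its speed limit or range.

## Robot

A 6-joint arm with a two-finger parallel gripper is mounted at the origin on the work surface. World frame = base frame: x ahead of the robot, y to its left, z up, the work surface at z = 0. Lengths are in m, angles in degrees, forces in N, time in s.
With the tool pointing down it reaches from about 0.4 to 0.825 m from the base axis. Payload 7 kg.
Tool frame: the origin (TCP) lies midway between the tips of the shut fingers; the grasp point (between the pads) lies r.grip_depth behind it (r.grip_depth is the distance from the TCP to the grasp point, in m); z points along the fingers, y is the line along which they close (so a half turn about z gives the same grasp; the last joint's range is limited). The gripper opens to 88 mm and grips with 3 to 60 N. Pads are 19 mm wide; open, the fingers measure 130 mm over their backs; the gripper's body (78 mm by 193 mm) begins 47 mm behind the grasp point.
Start: joints at [90.533, 20.546, 0.682, 0, -70.136, -16.507], TCP at [0.186, 0.649, 0.227] pointing down, gripper open.
Joint ranges: [-176.03, 176.03], [-82.01, 121.73], [-58.28, 71.71], [-173.87, 95.51], [-174.79, -0.11], [-173.66, 173.66]. Speed limits (degrees/s): [136.94, 136.94, 172.46, 180, 180, 180].

## Interface

Orientations are given as [roll, pitch, yaw] about the fixed x, y, z axes, in that order (R = Rz(yaw) Ry(pitch) Rx(roll)).
In Python, from plant import r gives the robot as it stands.
- The arm moves only by the tool pendant, called as name(argument=value, ...), one argument or row to a line, values as JSON. Schema: {"type":"object","properties":{"moves":{"type":"array","items":{"type":"object","properties":{"trans":{"type":"array","items":{"type":"number"},"minItems":3,"maxItems":3},"rotvec":{"type":"array","items":{"type":"number"},"minItems":3,"maxItems":3}},"additionalProperties":false},"minItems":1,"maxItems":12},"aperture":{"type":"number"},"force":{"type":"number"},"only":{"type":"string"},"quiet":{"type":"boolean"},"lines":{"type":"string"}},"required":["moves"],"additionalProperties":false}. moves is a list of rows, 1 to 12 of them, each an object with the fields trans (a list: dx, dy, dz in parts of the range, where 1.0 means 1 m), rotvec (a list: a rotation vector rx, ry, rz in parts of the range, where 1.0 means 180 degrees); a field left out counts as zero; each row is the pose to reach, as a shift and turn from the pose commanded when the call began, along the tool's axes at that moment; what a row does not reach only later rows make up. A row lasts 1/12 s, in which the tool goes at most 0.0417 m and 7.16 degrees, less where a joint would pass 70% of its speed; a pose out of reach is approached as far as the arm can. aperture is the finger opening in m, set as the call begins (left out keeps the last). The fingers move at their own pace and stop on an object; force is the grip in N (left out, the last holds). Time passes only in rows, so rows that do not move let the fingers close. The tool returns the time, the measured TCP pose, the force, the opening and the grip force at its end. only (a regular expression) keeps the lines of the reply that match it, lines (a string "A,B") keeps lines A to B, and quiet returns only ok. A shift or turn number past 1, either way, is cut back to 1. Input that does not fit is refused with a message, and nothing moves.
- r.get_state(): the state, without advancing time (a new reading comes with each control period).
- r.capture(name): name is "side" or "top" or "wrist"; returns a dict with "frame" (400x640x3 uint8, red, green, blue), "z_map" (400x640 float32, m along the optical axis (not along the pixel's ray), 0 where there is no reading), "fx", "fy", "cx", "cy" (pixels), "cam_to_world" (4x4, takes a point from camera to world coordinates). Camera axes: x right, y down, z forward; pixel columns grow to the right and rows downward; lengths in m; the calibration is good to about 2 mm. The wrist camera is an equidistant fisheye: a pixel r from the principal point sees the ray r / f radians off the axis. A picture is of the moment at which its call begins.
- r.close_job(): hands the job in; it is judged then, once.
The state is a dict: "time_s": time; "joints": joint angles; "qd": joint speeds; "joint_torque": joint torques, N m; "tcp_pos": TCP position; "eef_rot": TCP orientation; "contact_force": force on the tool from outside, world axes, zero at the start; "moment": the same for the moment, N m; "gripper_width": finger opening in m; "gripper_force": force on a finger pad.
Only numpy, scipy, OpenCV 4.12 (cv2) and the standard library are available. Lean on these libraries where they do the work, as an engineer would, in place of code of your own. Each camera call takes 0.05 s, during which the arm holds its last target. There are 200 camera calls.

## Working session

There is one attempt and no reset: what is moved stays moved. The work goes in short steps, Python scripts to look and compute and a tool call to move; the robot and the scene stay as the last step left them, time stands still between calls to the robot, and variables do not carry over. Pictures are saved under pics/ and viewed, at most 10 in all, crops included, and the job is handed in when it is done.

```bash
mkdir -p pics; cat > h.py <<'E'
import numpy as np, cv2
from plant import r
from scipy.spatial.transform import Rotation as R
def cap(n,f=None):
    c=r.capture(n)
    if f: cv2.imwrite(f'pics/{f}.png',c['frame'][:,:,::-1])
    return c
def cloud(c):
    z=c['z_map']; v,u=np.mgrid[:z.shape[0],:z.shape[1]]
    p=np.stack([(u-c['cx'])/c['fx']*z,(v-c['cy'])/c['fy']*z,z],-1)
    T=np.array(c['cam_to_world']); w=p@T[:3,:3].T+T[:3,3]; w[z==0]=np.nan
    return w
E
python3 - <<'E'
from h import *
a=cap('top','top0');b=cap('side','side0')
np.savez('c0.npz',top=cloud(a),side=cloud(b))
im=np.vstack([a['frame'],b['frame']])
cv2.imwrite('pics/both0.png',cv2.resize(im,(480,600),interpolation=cv2.INTER_AREA)[:,:,::-1])
print(a['cam_to_world'],b['cam_to_world']);print(r.get_state(),r.grip_depth)
E
```

```text
[[-0.01332967 -0.99723172  0.07315205  0.51779414]
 [-0.99961037  0.01149565 -0.02543527  0.00643559]
 [ 0.02452393 -0.07346259 -0.9969964   1.05506634]
 [ 0.          0.          0.          1.        ]] [[ 0.99660274 -0.04517335  0.06886467  0.48399057]
 [-0.08220298 -0.59700992  0.79801117 -0.79672464]
 [ 0.00506405 -0.800961   -0.59869511  0.72795497]
 [ 0.          0.          0.          1.        ]]
{'time_s': 0.1, 'joints': array([ 9.05323417e+01,  2.05881419e+01,  6.39534361e-01, -1.76781834e-02,
       -7.01346983e+01, -1.65080037e+01]), 'qd': array([ 0.08002447, -0.07307544,  0.09538972,  0.05772664, -0.11600147,
        0.12260283]), 'joint_torque': array([-1.02461607e-03, -5.84163022e+01,  2.93754119e+01,  7.01548129e+00,
        1.01761395e-02, -5.39651626e-05]), 'tcp_pos': array([0.18567293, 0.64851816, 0.22571128]), 'eef_rot': array([ 1.79915405e+02, -7.73902832e-03, -1.59816757e+01]), 'contact_force': array([-0.37641885,  0.40963915, -0.00782419]), 'moment': array([-0.00276952,  0.02520972,  0.00730893]), 'gripper_force': 0.0, 'gripper_width': 0.08779346624884479} 0.0188
```

View pics/top0.png

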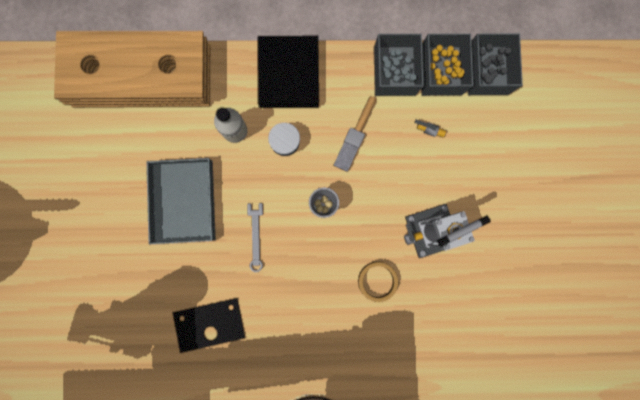

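View pics/side0.png

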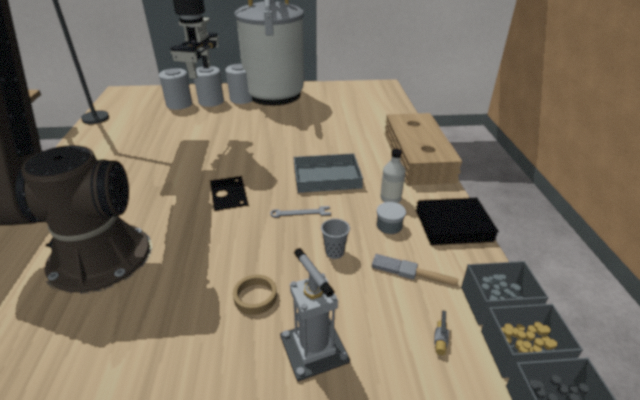

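The top view shows the tray at px (182,200), the cup at (324,202), and the pump at (437,232) with its dark handle bar from about (440,242) to (488,220). The spanner (256,237) lies between cup and tray, and the tape (379,280) is near the pump. In the side view the cup is at (335,240) and the handle at (313,270).

```bash
python3 - <<'E'
from h import *
d=np.load('c0.npz');t=d['top'];s=d['side']
def roi(w,x0,x1,y0,y1): return w[y0:y1,x0:x1].reshape(-1,3)
print('bench',np.nanmedian(t[300:330,480:600,2]))
def circ(p):
    (c,rad)=cv2.minEnclosingCircle(p[:,:2].astype(np.float32)); return c,rad
for n,w,b in [('cup t',t,(300,350,180,225)),('cup s',s,(315,355,215,262))]:
    p=roi(w,*b); q=p[(p[:,2]>.074)&(p[:,2]<.095)]; print(n,len(q),q[:,2].max(),circ(q))
p=roi(t,142,220,150,250);q=p[(p[:,2]>.032)&(p[:,2]<.05)];print('tray',len(q),cv2.minAreaRect(q[:,:2].astype(np.float32)))
for n,w,b in [('h t',t,(400,500,200,260)),('h s',s,(280,345,240,375))]:
    p=roi(w,*b); q=p[(p[:,2]>.205)&(p[:,2]<.24)]
    print(n,len(q),q[:,2].max(),cv2.minAreaRect(q[:,:2].astype(np.float32)))
    for lo,hi in [(.140,.152),(.005,.02),(.17,.185)]:
        q2=p[(p[:,2]>lo)&(p[:,2]<hi)]
        if len(q2)>5: print(lo,len(q2),cv2.minAreaRect(q2[:,:2].astype(np.float32)))
for n,b in dict(wrench=(240,275,195,275),tin=(265,302,118,158),solv=(210,250,100,145),tape=(350,405,255,305),brush=(330,380,92,175),cock=(410,450,112,142)).items():
    p=roi(t,*b);q=p[p[:,2]>.006];print(n,len(q),q.max(0).round(3),cv2.minAreaRect(q[:,:2].astype(np.float32)))
E
```

```text
bench -0.000984460238797391
cup t 208 0.08631391949963096 ((0.5805790424346924, -0.029636766761541367), 0.03546134755015373)
cup s 197 0.0851745410435849 ((0.5774308443069458, -0.03287603706121445), 0.03714006021618843)
tray 651 ((0.5917148590087891, 0.3146185278892517), (0.20017853379249573, 0.15211959183216095), 2.3762354850769043)
h t 476 0.22854874615678555 ((0.5120911002159119, -0.30169418454170227), (0.016352690756320953, 0.11302634328603745), 25.721649169921875)
0.14 23 ((0.525090217590332, -0.28130069375038147), (0.04277898371219635, 0.08874379843473434), 59.76041793823242)
0.005 793 ((0.513911783695221, -0.28476235270500183), (0.10865788906812668, 0.1396183967590332), 83.56777954101562)
0.17 190 ((0.5119330883026123, -0.30138251185417175), (0.06331368535757065, 0.0629958063364029), 17.56279945373535)
h s 583 0.2282023737574294 ((0.5097450613975525, -0.3039126992225647), (0.01691102236509323, 0.1128583699464798), 25.05693244934082)
0.14 117 ((0.4983091354370117, -0.3239414095878601), (0.04709848389029503, 0.09120755642652512), 61.974082946777344)
0.005 1441 ((0.51673364639282
[... 333 characters left out ...]
1975098)
tin 831 [0.79  0.1   0.059] ((0.7451868057250977, 0.06272147595882416), (0.07459629327058792, 0.0906759575009346), 88.00057983398438)
solv 873 [0.798 0.218 0.164] ((0.7654494643211365, 0.18575236201286316), (0.05663362517952919, 0.06402947753667831), 38.58615493774414)
tape 553 [ 0.438 -0.113  0.029] ((0.39087653160095215, -0.16028356552124023), (0.094650037586689, 0.09442570805549622), 23.242053985595703)
brush 978 [ 0.859 -0.057  0.027] ((0.7652388215065002, -0.11930777877569199), (0.041508253663778305, 0.21294695138931274), 64.97647857666016)
cock 306 [ 0.785 -0.256  0.042] ((0.7672680616378784, -0.2969878315925598), (0.08455654233694077, 0.026556704193353653), 70.85002899169922)
```

```bash
cat >> h.py <<'E'
A=lambda ax,d: R.from_euler(ax,d,degrees=True)
C=R.from_matrix(np.array([[0,0,1],[-1,0,0],[0,-1,0]],float))
def fk(j,s4=1): return A('z',j[0])*A('y',j[1]-j[2])*A('x',s4*j[3])*A('y',-j[4])*A('x',-j[5])*C
def toolR(a,yax):
    a=np.array(a,float);a/=np.linalg.norm(a);y=np.array(yax,float);y-=a*(a@y);y/=np.linalg.norm(y)
    return R.from_matrix(np.stack([np.cross(y,a),y,a],1))
def row(Rt,g,depth=True):
    "row (tool axes) putting the grasp point at world g with orientation Rt"
    s=r.get_state();R0=A('xyz',s['eef_rot']);p=np.array(g)+(Rt.as_matrix()[:,2]*r.grip_depth if depth else 0)
    return np.r_[R0.inv().apply(p-s['tcp_pos']).round(4),(R0.inv()*Rt).as_rotvec(degrees=True).round(1)]
def st():
    s=r.get_state();print(s['time_s'],s['joints'].round(1),s['tcp_pos'].round(4),s['eef_rot'].round(2),s['contact_force'].round(1),s['gripper_width'],s['gripper_force'])
E
python3 - <<'E'
from h import *
s=r.get_state();print(fk(s['joints']).as_euler('xyz',degrees=True),s['eef_rot'])
def wrist(Rt,j1,phi):
    M=(A('z',j1)*A('y',phi)).inv()*Rt*C.inv()
    e=M.as_euler('XYX',degrees=True); # x4, y(-j5), -j6
    return e[0],-e[1],-e[2]
for e in (20,30):
  for sy in (1,-1):
    Rt=toolR([0,-np.cos(np.radians(e)),-np.sin(np.radians(e))],[sy,0,0])
    for phi in (35,55): print(e,sy,phi,np.round(wrist(Rt,15,phi),0),[np.round(wrist(Rt*A('z',k),35,phi),0) for k in(150,-150)])
E
```

```text
[ 1.79924849e+02 -3.96040383e-02 -1.59696168e+01] [ 1.79915405e+02 -7.73902832e-03 -1.59816757e+01]
20 1 35 [-65. -90. 142.] [array([ -53., -104.,  -16.]), array([ -53., -104.,  -76.])]
20 1 55 [-66. -82. 124.] [array([-50., -92., -32.]), array([-50., -92., -92.])]
20 -1 35 [-65. -90. -38.] [array([ -53., -104.,  164.]), array([ -53., -104.,  104.])]
20 -1 55 [-66. -82. -56.] [array([-50., -92., 148.]), array([-50., -92.,  88.])]
30 1 35 [-57. -84. 143.] [array([-46., -97., -17.]), array([-46., -97., -77.])]
30 1 55 [-61. -74. 125.] [array([-46., -83., -32.]), array([-46., -83., -92.])]
30 -1 35 [-57. -84. -37.] [array([-46., -97., 163.]), array([-46., -97., 103.])]
30 -1 55 [-61. -74. -55.] [array([-46., -83., 148.]), array([-46., -83.,  88.])]
```

```bash
cat >> h.py <<'E'
def aim(e,h=0): # tool pointing -y (heading h), e deg below level, closing level, x up
    e,h=np.radians([e,h]); return toolR([np.sin(h)*np.cos(e),-np.cos(h)*np.cos(e),-np.sin(e)],[-np.cos(h),-np.sin(h),0])
CUP=np.array([.579,-.0313,0])
E
python3 - <<'E'
from h import *
Rt=aim(25); print(row(Rt,[.579,.20,.22]))
E
```

```text
[ 5.063e-01  3.392e-01  1.420e-02 -4.160e+01  5.530e+01  6.550e+01]
```

The rows are not in the units I measure in: turns go in shares of 180 degrees. I convert before sending: 65.5 degrees is 0.3639.

pendant(
  moves=[
    {"trans": [0.506, 0.339, 0.014], "rotvec": [-0.2311, 0.3072, 0.3639]},
    {"trans": [0.506, 0.339, 0.014], "rotvec": [-0.2311, 0.3072, 0.3639]},
    {"trans": [0.506, 0.339, 0.014], "rotvec": [-0.2311, 0.3072, 0.3639]},
    {"trans": [0.506, 0.339, 0.014], "rotvec": [-0.2311, 0.3072, 0.3639]},
    {"trans": [0.506, 0.339, 0.014], "rotvec": [-0.2311, 0.3072, 0.3639]},
    {"trans": [0.506, 0.339, 0.014], "rotvec": [-0.2311, 0.3072, 0.3639]},
    {"trans": [0.506, 0.339, 0.014], "rotvec": [-0.2311, 0.3072, 0.3639]},
    {"trans": [0.506, 0.339, 0.014], "rotvec": [-0.2311, 0.3072, 0.3639]},
  ],
  aperture=0.088,
)

```text
time_s: 0.77
tcp_pos: [0.4016, 0.3934, 0.2192]
eef_rot: [166.4, -39.0, -52.5]
contact_force: [0.6, 0.6, -0.2]
gripper_width: 0.0881
gripper_force: 0.0
```

```bash
python3 - <<'E'
from h import *
st();Rt=aim(25); print(row(Rt,[.579,.20,.22]))
E
```

```text
0.7667 [ 77.1  27.7  -8.8  18.8 -90.5 -50.6] [0.4016 0.3934 0.2192] [166.38 -39.03 -52.49] [ 0.6  0.6 -0.2] 0.08809501358369674 0.0
[  0.2091  -0.0543   0.1707 -16.6     21.9     25.9   ]
```

In the tool's units: 25.9 degrees is 0.1439.

pendant(
  moves=[
    {"trans": [0.209, -0.054, 0.171], "rotvec": [-0.0922, 0.1217, 0.1439]},
    {"trans": [0.209, -0.054, 0.171], "rotvec": [-0.0922, 0.1217, 0.1439]},
    {"trans": [0.209, -0.054, 0.171], "rotvec": [-0.0922, 0.1217, 0.1439]},
    {"trans": [0.209, -0.054, 0.171], "rotvec": [-0.0922, 0.1217, 0.1439]},
    {"trans": [0.209, -0.054, 0.171], "rotvec": [-0.0922, 0.1217, 0.1439]},
    {"trans": [0.209, -0.054, 0.171], "rotvec": [-0.0922, 0.1217, 0.1439]},
    {"trans": [0.209, -0.054, 0.171], "rotvec": [-0.0922, 0.1217, 0.1439]},
    {"trans": [0.209, -0.054, 0.171], "rotvec": [-0.0922, 0.1217, 0.1439]},
  ],
)

```text
time_s: 1.43
tcp_pos: [0.58, 0.1789, 0.2083]
eef_rot: [179.2, -65.0, -89.5]
contact_force: [-0.6, 0.4, 0.3]
gripper_width: 0.0879
gripper_force: 0.0
```

```bash
python3 - <<'E'
from h import *
st();Rt=aim(25); print(row(Rt,[.579,.096,.118]))
E
```

```text
1.4333 [ 53.8  40.3  -9.9  32.4 -98.5 -67.3] [0.58   0.1789 0.2083] [179.2  -65.   -89.53] [-0.6  0.4  0.3] 0.08787170993540915 0.0
[-0.0468  0.      0.1321  0.4     0.      0.2   ]
```

In the tool's units: 0.4 degrees is 0.0022.

pendant(
  moves=[
    {"trans": [-0.047, 0, 0.132], "rotvec": [0.0022, 0, 0.0011]},
    {"trans": [-0.047, 0, 0.132], "rotvec": [0.0022, 0, 0.0011]},
    {"trans": [-0.047, 0, 0.132], "rotvec": [0.0022, 0, 0.0011]},
    {"trans": [-0.047, 0, 0.132], "rotvec": [0.0022, 0, 0.0011]},
    {"trans": [-0.047, 0, 0.132], "rotvec": [0.0022, 0, 0.0011]},
    {"trans": [-0.047, 0, 0.132], "rotvec": [0.0022, 0, 0.0011]},
  ],
)

```text
time_s: 1.93
tcp_pos: [0.5785, 0.0843, 0.1114]
eef_rot: [-179.7, -64.9, -89.9]
contact_force: [0.5, 0.1, 1.1]
gripper_width: 0.0876
gripper_force: 0.0
```

```bash
python3 - <<'E'
from h import *
st();s=r.get_state()
for k in(1,-1):print(fk(s['joints'],k).as_euler('xyz',degrees=True))
print(row(aim(25),CUP+[0,0,.053]))
cap('side','side1')
E
```

```text
1.9333 [ 48.8  42.  -23.5  37.2 -83.9 -74.1] [0.5785 0.0843 0.1114] [-179.67  -64.88  -89.9 ] [0.5 0.1 1.1] 0.08762465153151326 0.0
[ 131.5318739   -50.19117742 -117.00241069]
[-179.67327392  -64.88088655  -89.90473532]
[-0.0038  0.0006  0.1483 -0.4     0.1     0.    ]
```

View pics/side1.png

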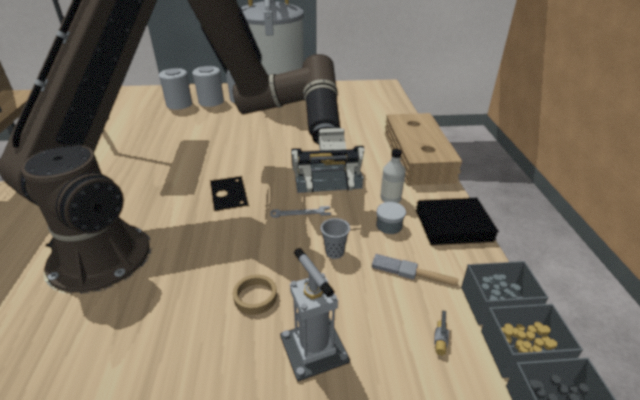

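The gripper at px (328,165) faces the cup at (335,240), and the path is clear of the spanner and the tin. I'll advance and grip.

In the tool's units: -0.4 degrees is -0.0022.

pendant(
  moves=[
    {"trans": [-0.001, 0.0005, 0.03], "rotvec": [-0.0022, 0, 0]},
    {"trans": [-0.002, 0.0005, 0.06], "rotvec": [-0.0022, 0, 0]},
    {"trans": [-0.003, 0.0005, 0.09], "rotvec": [-0.0022, 0, 0]},
    {"trans": [-0.004, 0.0005, 0.12], "rotvec": [-0.0022, 0, 0]},
    {"trans": [-0.004, 0.0005, 0.14], "rotvec": [-0.0022, 0, 0]},
    {"trans": [-0.004, 0.0005, 0.148], "rotvec": [-0.0022, 0, 0]},
    {"trans": [-0.004, 0.0005, 0.148], "rotvec": [-0.0022, 0, 0]},
  ],
)

```text
time_s: 2.57
tcp_pos: [0.5794, -0.0479, 0.0452]
eef_rot: [-179.9, -64.8, -90.1]
contact_force: [-0.3, -0.4, 0.7]
gripper_width: 0.0877
gripper_force: 0.0
```

pendant(
  moves=[
    {},
    {},
    {},
    {},
    {},
    {},
    {},
    {},
  ],
  aperture=0.03,
  force=15,
)

```text
time_s: 3.23
tcp_pos: [0.5796, -0.047, 0.0455]
eef_rot: [-179.8, -64.8, -90.0]
contact_force: [-1.5, 3.4, 5.7]
gripper_width: 0.0616
gripper_force: 14.7
```

```bash
python3 - <<'E'
from h import *
st();cap('side','side2');c=cap('wrist','wr2');
a=cv2.imread('pics/side2.png')[120:320,200:500];b=cv2.imread('pics/wr2.png')
cv2.imwrite('pics/v2.png',np.hstack([cv2.resize(a,(450,300)),cv2.resize(b,(350,300))]))
E
```

```text
3.2333 [ 38.3  43.3 -36.4  48.7 -71.4 -81.5] [ 0.5796 -0.047   0.0455] [-179.84  -64.82  -90.05] [-1.5  3.4  5.7] 0.06161079257756275 14.686835512911784
```

View pics/v2.png

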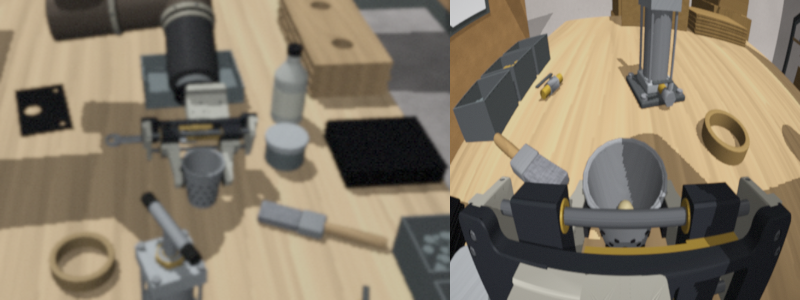

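Cup gripped with 61.6 mm between the pads, which fits its size at about 55 mm height. Next I lift it and carry it to the tray.

pendant(
  moves=[
    {"trans": [0.02, 0, -0.01]},
    {"trans": [0.045, 0, -0.021]},
    {"trans": [0.082, 0, -0.038]},
    {"trans": [0.118, 0, -0.055]},
    {"trans": [0.136, 0, -0.063]},
    {"trans": [0.136, 0, -0.063]},
  ],
  aperture=0.03,
  force=20,
)

```text
time_s: 3.83
tcp_pos: [0.5799, -0.0479, 0.1981]
eef_rot: [-179.3, -64.5, -90.6]
contact_force: [0.6, 0.3, -3.8]
gripper_width: 0.0611
gripper_force: 20.0
```

```bash
python3 - <<'E'
from h import *
st();s=r.get_state();Rg=A('xyz',[-179.84,-64.82,-90.05]);tg=np.array([.5796,-.047,.0455])
np.savez('g.npz',rim=Rg.inv().apply(CUP+[0,0,.082]-tg),base=Rg.inv().apply(CUP-tg))
print(row(aim(25),[.55,.315,.20]))
for th in (-80,-120,-150,-165):
    Rt=aim(25)*A('z',th); off=Rt.apply(np.load('g.npz')['rim']+[0,0,r.grip_depth]); ax=Rt.apply(Rg.inv().apply([0,0,1])); print(th,'rim-grasp',off.round(3),'tilt',np.degrees(np.arccos(ax[2])))
E
```

```text
3.8333 [ 38.9  30.7 -33.   45.4 -82.2 -70. ] [ 0.5799 -0.0479  0.1981] [-179.27  -64.54  -90.62] [ 0.6  0.3 -3.8] 0.061124750459182337 19.96765376519761
[-0.1539  0.0297 -0.3098 -0.2     0.5    -0.3   ]
-80 rim-grasp [0.026 0.008 0.009] tilt 71.26622183852564
-120 rim-grasp [ 0.023  0.015 -0.007] tilt 103.36878237032144
-150 rim-grasp [ 0.014  0.019 -0.016] tilt 122.07526313283554
-165 rim-grasp [ 0.007  0.021 -0.018] tilt 127.78571722040084
```

In the tool's units: 0.5 degrees is 0.0028.

pendant(
  moves=[
    {"trans": [-0.015, 0.003, -0.03]},
    {"trans": [-0.03, 0.006, -0.06]},
    {"trans": [-0.046, 0.009, -0.093]},
    {"trans": [-0.062, 0.012, -0.124]},
    {"trans": [-0.077, 0.015, -0.155]},
    {"trans": [-0.092, 0.018, -0.186]},
    {"trans": [-0.108, 0.021, -0.217]},
    {"trans": [-0.123, 0.024, -0.248]},
    {"trans": [-0.139, 0.027, -0.279]},
    {"trans": [-0.15, 0.029, -0.302]},
    {"trans": [-0.154, 0.03, -0.31], "rotvec": [0, 0.0028, 0]},
    {"trans": [-0.154, 0.03, -0.31], "rotvec": [0, 0.0028, 0]},
  ],
)

```text
time_s: 4.83
tcp_pos: [0.5483, 0.2997, 0.1847]
eef_rot: [179.9, -65.4, -89.7]
contact_force: [0.3, -0.5, -2.1]
gripper_width: 0.061
gripper_force: 20.0
```

```bash
python3 - <<'E'
from h import *
st();print(row(aim(25)*A('z',-80),[.56,.305,.19]))
E
```

```text
4.8333 [  61.3   46.9    1.6   27.1 -105.3  -69.3] [0.5483 0.2997 0.1847] [179.87 -65.39 -89.71] [ 0.3 -0.5 -2.1] 0.061019363917335534 19.97252057233709
[ 2.60e-03 -1.16e-02  1.18e-02  2.00e-01 -4.00e-01 -7.99e+01]
```

In the tool's units: -80 degrees is -0.4444.

pendant(
  moves=[
    {"trans": [0.003, -0.012, 0.012], "rotvec": [0, 0, -0.0389]},
    {"trans": [0.003, -0.012, 0.012], "rotvec": [0, 0, -0.0778]},
    {"trans": [0.003, -0.012, 0.012], "rotvec": [0, 0, -0.1167]},
    {"trans": [0.003, -0.012, 0.012], "rotvec": [0, 0, -0.1556]},
    {"trans": [0.003, -0.012, 0.012], "rotvec": [0, 0, -0.1944]},
    {"trans": [0.003, -0.012, 0.012], "rotvec": [0, 0, -0.2333]},
    {"trans": [0.003, -0.012, 0.012], "rotvec": [0, 0, -0.2722]},
    {"trans": [0.003, -0.012, 0.012], "rotvec": [0, 0, -0.3111]},
    {"trans": [0.003, -0.012, 0.012], "rotvec": [0, 0, -0.35]},
    {"trans": [0.003, -0.012, 0.012], "rotvec": [0, 0, -0.3889]},
    {"trans": [0.003, -0.012, 0.012], "rotvec": [0, 0, -0.4278]},
    {"trans": [0.003, -0.012, 0.012], "rotvec": [0, 0, -0.4444]},
  ],
)

```text
time_s: 5.83
tcp_pos: [0.5607, 0.2839, 0.1839]
eef_rot: [115.0, -8.7, -4.1]
contact_force: [-0.6, 0.3, -2.5]
gripper_width: 0.0615
gripper_force: 19.9
```

```bash
python3 - <<'E'
from h import *
st();print(row(aim(25)*A('z',-80),[.56,.305,.15]));print(row(aim(25)*A('z',-150),[.56,.300,.14]))
E
```

```text
5.8333 [  59.8   46.6    0.7   28.1 -104.3   11.6] [0.5607 0.2839 0.1839] [114.96  -8.66  -4.08] [-0.6  0.3 -2.5] 0.061459990793505274 19.85598477163876
[-0.0073 -0.0391  0.0138  0.3     0.      0.4   ]
[-8.50e-03 -4.60e-02  2.25e-02  3.00e-01  2.00e-01 -6.96e+01]
```

In the tool's units: -77 degrees is -0.4278.

pendant(
  moves=[
    {"trans": [-0.004, -0.023, 0.011]},
    {"trans": [-0.0085, -0.046, 0.022], "rotvec": [0, 0, -0.0389]},
    {"trans": [-0.0085, -0.046, 0.022], "rotvec": [0, 0, -0.0778]},
    {"trans": [-0.0085, -0.046, 0.022], "rotvec": [0, 0, -0.1167]},
    {"trans": [-0.0085, -0.046, 0.022], "rotvec": [0, 0, -0.1556]},
    {"trans": [-0.0085, -0.046, 0.022], "rotvec": [0, 0, -0.1944]},
    {"trans": [-0.0085, -0.046, 0.022], "rotvec": [0, 0, -0.2333]},
    {"trans": [-0.0085, -0.046, 0.022], "rotvec": [0, 0, -0.2722]},
    {"trans": [-0.0085, -0.046, 0.022], "rotvec": [0, 0, -0.3111]},
    {"trans": [-0.0085, -0.046, 0.022], "rotvec": [0, 0, -0.35]},
    {"trans": [-0.0085, -0.046, 0.022], "rotvec": [0, 0, -0.3889]},
    {"trans": [-0.0085, -0.046, 0.022], "rotvec": [0, 0, -0.4278]},
  ],
)

```text
time_s: 6.83
tcp_pos: [0.5603, 0.2834, 0.1325]
eef_rot: [140.1, 57.0, 45.0]
contact_force: [-1.3, 0.6, -1.1]
gripper_width: 0.0613
gripper_force: 19.7
```

pendant(
  moves=[
    {"rotvec": [0, 0, -0.0389]},
    {"rotvec": [0, 0, -0.0667]},
    {"rotvec": [0, 0, -0.0667]},
    {"rotvec": [0, 0, -0.0667]},
    {"rotvec": [0, 0, -0.0278]},
    {"rotvec": [0, 0, -0.0667]},
    {"rotvec": [0, 0, -0.0278]},
    {"rotvec": [0, 0, -0.0667]},
    {"rotvec": [0, 0, -0.0667]},
    {"rotvec": [0, 0, -0.0667]},
  ],
)

```text
time_s: 7.67
tcp_pos: [0.5605, 0.2846, 0.1333]
eef_rot: [157.2, 63.1, 64.8]
contact_force: [0.4, 0.0, -1.7]
gripper_width: 0.0612
gripper_force: 19.7
```

```bash
python3 - <<'E'
from h import *
st();a=cap('top');b=cap('side')
A1=cv2.resize(a['frame'][110:290,100:340],(400,300));B=cv2.resize(b['frame'][90:270,220:460],(400,300))
cv2.imwrite('pics/v3.png',np.hstack([A1,B])[:,:,::-1])
E
```

```text
7.6667 [  59.9   49.6   -0.4   27.6 -100.7   98. ] [0.5605 0.2846 0.1333] [157.21  63.06  64.79] [ 0.4  0.  -1.7] 0.06115377090157431 19.737609454241465
```

View pics/v3.png

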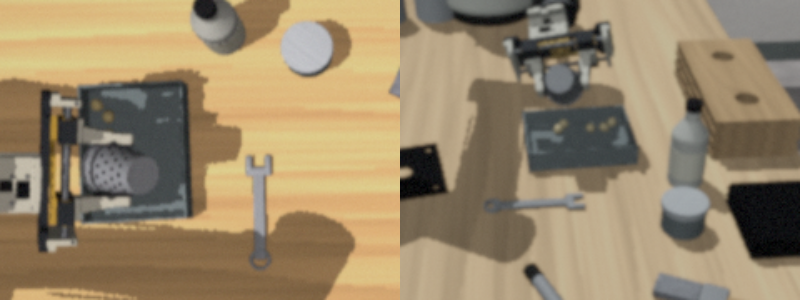

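Lumps show in the tray in the side crop at (560,127), (590,127), (603,127) and (612,122), with two seen from the top at (95,103) and (108,117). I'll shake once, back off with the cup still tipped, and count them.

In the tool's units: 8 degrees is 0.0444.

pendant(
  moves=[
    {"trans": [0, 0, -0.012], "rotvec": [0, 0, 0.0444]},
    {},
    {"trans": [0, 0, -0.012], "rotvec": [0, 0, 0.0444]},
    {},
    {"trans": [0, 0, -0.012], "rotvec": [0, 0, 0.0444]},
    {},
    {},
  ],
)

```text
time_s: 8.35
tcp_pos: [0.5601, 0.284, 0.1329]
eef_rot: [157.9, 63.2, 65.5]
contact_force: [-0.6, -1.2, -1.1]
gripper_width: 0.0612
gripper_force: 19.7
```

```bash
python3 - <<'E'
from h import *
st();b=cap('side');
cv2.imwrite('pics/v4.png',cv2.resize(b['frame'][145:200,285:370],(800,518),interpolation=cv2.INTER_CUBIC)[:,:,::-1])
print(row(aim(25)*A('z',-150),[.56,.300,.30]))
E
```

```text
8.35 [  59.9   49.6   -0.5   27.6 -100.7   98.4] [0.5601 0.284  0.1329] [157.9   63.23  65.52] [-0.6 -1.2 -1.1] 0.06123438788876023 19.722786378479213
[-0.1423  0.0274 -0.065   0.1     0.3    19.    ]
```

View pics/v4.png

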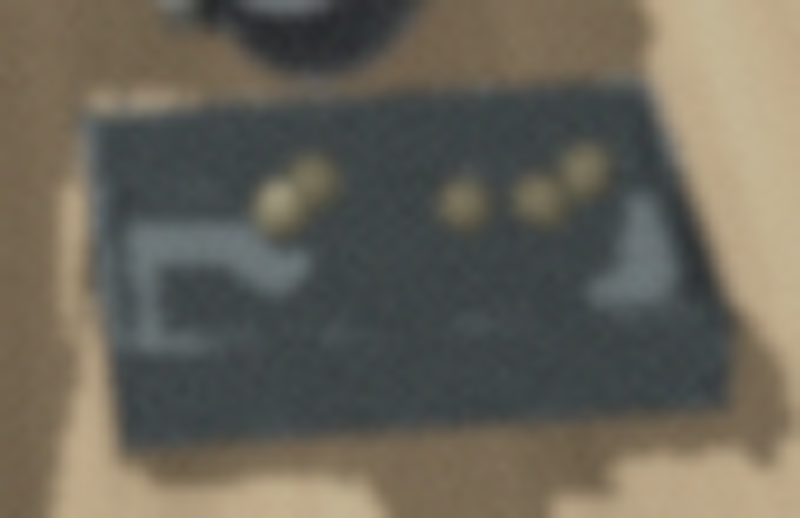

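All five lumps are in the tray: crop pixels (275,205), (315,180), (462,203), (538,200) and (583,168). Next I raise the cup, turn it upright and return it.

In the tool's units: 75 degrees is 0.4167.

pendant(
  moves=[
    {"trans": [-0.036, 0.007, -0.016]},
    {"trans": [-0.071, 0.014, -0.032], "rotvec": [0, 0, 0.0278]},
    {"trans": [-0.107, 0.02, -0.048], "rotvec": [0, 0, 0.0667]},
    {"trans": [-0.107, 0.02, -0.048], "rotvec": [0, 0, 0.1056]},
    {"trans": [-0.107, 0.02, -0.048], "rotvec": [0, 0, 0.1444]},
    {"trans": [-0.107, 0.02, -0.048], "rotvec": [0, 0, 0.1833]},
    {"trans": [-0.107, 0.02, -0.048], "rotvec": [0, 0, 0.2222]},
    {"trans": [-0.107, 0.02, -0.048], "rotvec": [0, 0, 0.2611]},
    {"trans": [-0.107, 0.02, -0.048], "rotvec": [0, 0, 0.3]},
    {"trans": [-0.107, 0.02, -0.048], "rotvec": [0, 0, 0.3389]},
    {"trans": [-0.107, 0.02, -0.048], "rotvec": [0, 0, 0.3778]},
    {"trans": [-0.107, 0.02, -0.048], "rotvec": [0, 0, 0.4167]},
  ],
)

```text
time_s: 9.4
tcp_pos: [0.5596, 0.2833, 0.2526]
eef_rot: [114.7, 3.2, 1.5]
contact_force: [0.4, 1.0, -1.3]
gripper_width: 0.0615
gripper_force: 19.8
```

pendant(
  moves=[
    {"rotvec": [0, 0, 0.0389]},
    {"rotvec": [0, 0, 0.0778]},
    {"rotvec": [0, 0, 0.1167]},
    {"rotvec": [0, 0, 0.1556]},
    {"rotvec": [0, 0, 0.1944]},
    {"rotvec": [0, 0, 0.2333]},
    {"rotvec": [0, 0, 0.2722]},
    {"rotvec": [0, 0, 0.3111]},
    {"rotvec": [0, 0, 0.35]},
    {"rotvec": [0, 0, 0.3889]},
    {"rotvec": [0, 0, 0.4278]},
    {"rotvec": [0, 0, 0.4667]},
  ],
)

```text
time_s: 10.4
tcp_pos: [0.5596, 0.2833, 0.2526]
eef_rot: [160.2, -63.7, -68.1]
contact_force: [-0.5, -0.0, -2.2]
gripper_width: 0.0612
gripper_force: 19.9
```

```bash
python3 - <<'E'
from h import *
st();g=np.load('g.npz');Rg=A('xyz',[-179.84,-64.82,-90.05]);print(row(Rg,[.58,-.03,.20]))
E
```

```text
10.4 [  59.8   42.9    2.6   29.  -109.1  -56.5] [0.5596 0.2833 0.2526] [160.22 -63.65 -68.09] [-0.5 -0.  -2.2] 0.06124575791032676 19.914806744491216
[ 8.510e-02 -6.200e-03  3.254e-01  1.000e-01 -5.000e-01  9.600e+00]
```

In the tool's units: 9.6 degrees is 0.0533.

pendant(
  moves=[
    {"trans": [0.008, 0, 0.032], "rotvec": [0, 0, 0.0222]},
    {"trans": [0.017, -0.001, 0.065], "rotvec": [0, 0, 0.0533]},
    {"trans": [0.025, -0.002, 0.098], "rotvec": [0, -0.0028, 0.0533]},
    {"trans": [0.034, -0.003, 0.13], "rotvec": [0, -0.0028, 0.0533]},
    {"trans": [0.042, -0.004, 0.162], "rotvec": [0, -0.0028, 0.0533]},
    {"trans": [0.051, -0.004, 0.195], "rotvec": [0, -0.0028, 0.0533]},
    {"trans": [0.06, -0.005, 0.228], "rotvec": [0, -0.0028, 0.0533]},
    {"trans": [0.068, -0.006, 0.26], "rotvec": [0, -0.0028, 0.0533]},
    {"trans": [0.077, -0.006, 0.292], "rotvec": [0, -0.0028, 0.0533]},
    {"trans": [0.083, -0.006, 0.315], "rotvec": [0, -0.0028, 0.0533]},
    {"trans": [0.085, -0.006, 0.325], "rotvec": [0, -0.0028, 0.0533]},
    {"trans": [0.085, -0.006, 0.325], "rotvec": [0, -0.0028, 0.0533]},
  ],
)

```text
time_s: 11.4
tcp_pos: [0.5797, -0.0491, 0.1918]
eef_rot: [179.2, -64.8, -89.3]
contact_force: [-0.4, -0.0, -1.6]
gripper_width: 0.0612
gripper_force: 19.9
```

```bash
python3 - <<'E'
from h import *
st();Rg=A('xyz',[-179.84,-64.82,-90.05]);print(row(Rg,[.5796,-.047,.0465],False))
w=cloud(cap('side'));p=w[150:280,290:400].reshape(-1,3)
q=p[(abs(p[:,0]-.58)<.06)&(p[:,1]>-.09)&(p[:,1]<-.045)&(p[:,2]>.1)];print(len(q),q.min(0),q.max(0))
E
```

```text
11.4 [ 38.7  31.4 -33.1  45.3 -82.  -69.9] [ 0.5797 -0.0491  0.1918] [179.24 -64.84 -89.35] [-0.4 -0.  -1.6] 0.061200965673851616 19.935127180287964
[-0.1324 -0.0007  0.0599  0.3    -0.      0.3   ]
826 [ 0.53439115 -0.0691587   0.14774056] [ 0.62491497 -0.04514274  0.23280674]
```

In the tool's units: 0.3 degrees is 0.0017.

pendant(
  moves=[
    {"trans": [-0.03, 0, 0.0136]},
    {"trans": [-0.06, 0, 0.027], "rotvec": [0, 0, 0.0017]},
    {"trans": [-0.09, 0, 0.041], "rotvec": [0.0017, 0, 0.0017]},
    {"trans": [-0.11, 0, 0.05], "rotvec": [0.0017, 0, 0.0017]},
    {"trans": [-0.125, -0.0007, 0.0566], "rotvec": [0.0017, 0, 0.0017]},
    {"trans": [-0.13, -0.0007, 0.059], "rotvec": [0.0017, 0, 0.0017]},
    {"trans": [-0.132, -0.0007, 0.06], "rotvec": [0.0017, 0, 0.0017]},
    {"trans": [-0.132, -0.0007, 0.06], "rotvec": [0.0017, 0, 0.0017]},
    {"trans": [-0.132, -0.0007, 0.06], "rotvec": [0.0017, 0, 0.0017]},
  ],
)

```text
time_s: 12.2
tcp_pos: [0.5811, -0.0439, 0.0477]
eef_rot: [-179.7, -64.8, -89.9]
contact_force: [-0.6, 0.6, -0.9]
gripper_width: 0.0611
gripper_force: 19.9
```

```bash
python3 - <<'E'
from h import *
st();b=cap('side')
w=cloud(b);p=w[150:280,290:400].reshape(-1,3)
q=p[(abs(p[:,0]-.58)<.045)&(p[:,1]>-.08)&(p[:,1]<-.04)&(p[:,2]>.006)&(p[:,2]<.1)]
for lo in (.005,.025,.045,.065):
    k=q[(q[:,2]>lo)&(q[:,2]<lo+.015)];print(lo,len(k),k.min(0).round(4),k.max(0).round(4))
cv2.imwrite('pics/v5.png',cv2.resize(b['frame'][190:290,270:420],(750,500),interpolation=cv2.INTER_CUBIC)[:,:,::-1])
E
```

```text
12.2 [ 38.5  43.1 -36.2  48.6 -71.6 -81.3] [ 0.5811 -0.0439  0.0477] [-179.69  -64.77  -89.92] [-0.6  0.6 -0.9] 0.06111143455200454 19.937243271851912
0.005 73 [ 0.5564 -0.0588  0.0063] [ 0.6034 -0.0427  0.0197]
0.025 91 [ 0.556  -0.0597  0.0251] [ 0.6126 -0.0405  0.0399]
0.045 150 [ 0.5364 -0.0626  0.0451] [ 0.6238 -0.0407  0.0599]
0.065 111 [ 0.5511 -0.063   0.0651] [ 0.609  -0.0409  0.0799]
```

View pics/v5.png

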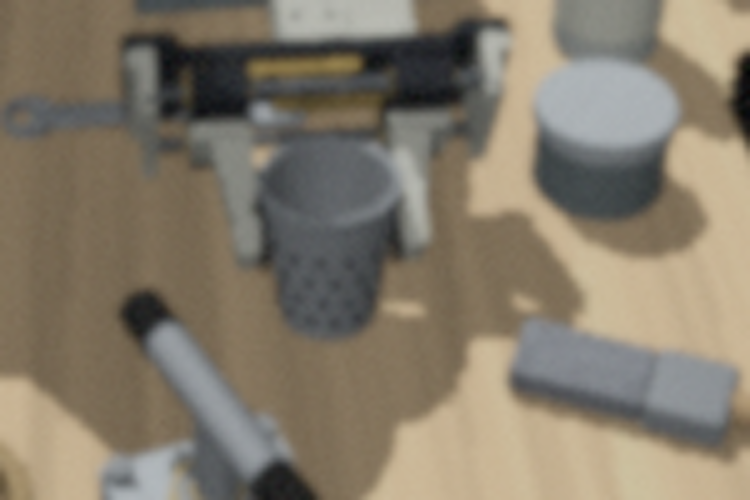

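The cup hangs upright and empty, with its mouth at crop px (330,180). I'll lower it the last 2 mm, release, and retreat along the tool axis.

pendant(
  moves=[
    {"trans": [-0.0012, 0, 0.0005]},
    {"trans": [-0.0022, 0, 0.001]},
    {"trans": [-0.0022, 0, 0.001]},
  ],
)

```text
time_s: 12.5
tcp_pos: [0.5808, -0.0446, 0.0455]
eef_rot: [-179.7, -64.8, -89.9]
contact_force: [1.5, -0.1, 2.4]
gripper_width: 0.0611
gripper_force: 19.6
```

pendant(
  moves=[
    {},
    {},
    {},
    {},
    {},
    {},
  ],
  aperture=0.088,
)

```text
time_s: 13.0
tcp_pos: [0.5804, -0.0446, 0.0443]
eef_rot: [-179.9, -64.8, -89.8]
contact_force: [0.2, -0.2, -0.2]
gripper_width: 0.0872
gripper_force: 0.0
```

pendant(
  moves=[
    {},
    {},
  ],
)

```text
time_s: 13.17
tcp_pos: [0.5804, -0.0446, 0.0443]
eef_rot: [-179.9, -64.8, -89.8]
contact_force: [0.9, -0.1, 0.7]
gripper_width: 0.0879
gripper_force: 0.0
```

```bash
python3 - <<'E'
from h import *
st();w=cloud(cap('side'));p=w[150:280,290:400].reshape(-1,3)
q=p[(abs(p[:,0]-.58)<.028)&(p[:,1]>-.08)&(p[:,1]<-.04)&(p[:,2]>.003)&(p[:,2]<.1)]
for lo in (.005,.025,.045,.065):
    k=q[(q[:,2]>lo)&(q[:,2]<lo+.015)];print(lo,len(k),k.min(0).round(4))
E
```

```text
13.1667 [ 38.4  43.4 -36.3  48.7 -71.4 -81.5] [ 0.5804 -0.0446  0.0443] [-179.91  -64.81  -89.76] [ 0.9 -0.1  0.7] 0.08789088167629433 0.0
0.005 73 [ 0.5563 -0.0607  0.005 ]
0.025 84 [ 0.5538 -0.0641  0.0251]
0.045 98 [ 0.5532 -0.0649  0.0455]
0.065 89 [ 0.5528 -0.0697  0.0651]
```

pendant(
  moves=[
    {"trans": [0, 0, -0.03]},
    {"trans": [0, 0, -0.07]},
    {"trans": [0, 0, -0.11]},
    {"trans": [0.036, 0, -0.145]},
    {"trans": [0.072, 0, -0.165]},
    {"trans": [0.108, 0, -0.185]},
    {"trans": [0.145, 0, -0.2]},
    {"trans": [0.17, 0, -0.21]},
    {"trans": [0.17, 0, -0.21]},
  ],
)

```text
time_s: 13.97
tcp_pos: [0.5807, 0.0739, 0.2938]
eef_rot: [-178.9, -64.5, -90.6]
contact_force: [0.8, -0.1, -0.0]
gripper_width: 0.0878
gripper_force: 0.0
```

```bash
cat >> h.py <<'E'
HM=np.array([.5109,-.3028,.218]); RP=toolR([0,0,-1],[-.903,-.429,0])
E
python3 - <<'E'
from h import *
st();print(RP.as_euler('xyz',degrees=True),row(RP,HM+[0,0,.10]))
b=cap('top');w=cloud(b);p=w[180:225,300:350].reshape(-1,3);q=p[(p[:,2]>.074)&(p[:,2]<.095)]
print(len(q),cv2.minEnclosingCircle(q[:,:2].astype(np.float32)))
E
```

```text
13.9667 [ 48.   29.5 -18.5  38.  -97.1 -63.4] [0.5807 0.0739 0.2938] [-178.89  -64.48  -90.63] [ 0.8 -0.1 -0. ] 0.08779040311953296 0.0
[180.           0.         -64.58839927] [  0.1675   0.0722   0.337   13.7    -63.5    -22.6   ]
212 ((0.5822045803070068, -0.03131993114948273), 0.03507617488503456)
```

The rows are not in the units I measure in: turns go in shares of 180 degrees. I convert before sending: -63.5 degrees is -0.3528.

pendant(
  moves=[
    {"trans": [0.0168, 0.0072, 0.0337], "rotvec": [0.0078, -0.0356, -0.0128]},
    {"trans": [0.0335, 0.0144, 0.0674], "rotvec": [0.015, -0.0706, -0.025]},
    {"trans": [0.05, 0.0217, 0.101], "rotvec": [0.0228, -0.1056, -0.0378]},
    {"trans": [0.067, 0.029, 0.135], "rotvec": [0.0306, -0.1411, -0.05]},
    {"trans": [0.084, 0.036, 0.168], "rotvec": [0.0383, -0.1767, -0.0628]},
    {"trans": [0.1, 0.043, 0.202], "rotvec": [0.0456, -0.2117, -0.0756]},
    {"trans": [0.117, 0.05, 0.236], "rotvec": [0.0533, -0.2467, -0.0878]},
    {"trans": [0.134, 0.058, 0.27], "rotvec": [0.0611, -0.2822, -0.1006]},
    {"trans": [0.151, 0.065, 0.303], "rotvec": [0.0683, -0.3178, -0.1128]},
    {"trans": [0.1675, 0.072, 0.337], "rotvec": [0.0761, -0.3528, -0.1256]},
    {"trans": [0.1675, 0.072, 0.337], "rotvec": [0.0761, -0.3528, -0.1256]},
    {"trans": [0.1675, 0.072, 0.337], "rotvec": [0.0761, -0.3528, -0.1256]},
  ],
)

```text
time_s: 15.02
tcp_pos: [0.5087, -0.3082, 0.2951]
eef_rot: [179.6, 0.2, -64.7]
contact_force: [0.9, 0.2, 0.3]
gripper_width: 0.0872
gripper_force: 0.0
```

```bash
python3 - <<'E'
from h import *
st();print(row(RP,HM+[0,0,.10]))
b=cap('side','side6');
s=cloud(b)
p=s[240:375,280:345].reshape(-1,3);q=p[(p[:,2]>.205)&(p[:,2]<.24)];print(len(q),cv2.minAreaRect(q[:,:2].astype(np.float32)))
c=cap('wrist','wr6')
cv2.imwrite('pics/v6.png',np.hstack([cv2.resize(b['frame'][190:390,210:450],(400,333)),cv2.resize(c['frame'],(400,333))])[:,:,::-1])
E
```

```text
15.0167 [-12.3  11.2  -3.3   0.1 -75.9  37.6] [ 0.5087 -0.3082  0.2951] [ 1.7961e+02  1.7000e-01 -6.4740e+01] [0.9 0.2 0.3] 0.08723507877951733 0.0
[-0.004  -0.0043 -0.0042  0.4     0.2    -0.2   ]
581 ((0.5095250010490417, -0.3037971258163452), (0.015756668522953987, 0.11363156884908676), 25.555553436279297)
```

View pics/v6.png

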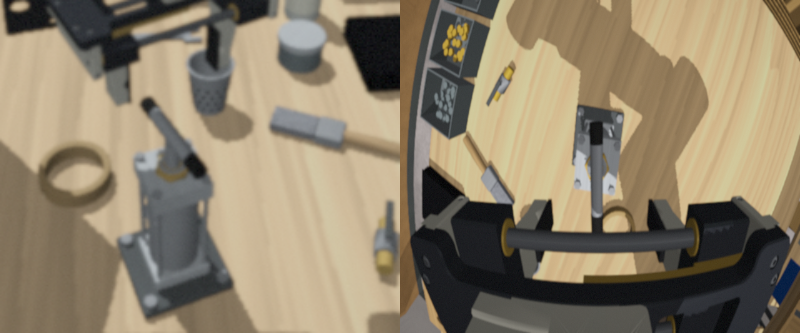

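The fingers straddle the bar: it appears at px x≈597 in the wrist half, and the finger midline is at about 597. The cup stands undisturbed. I'll descend and close gently.

In the tool's units: 0.4 degrees is 0.0022.

pendant(
  moves=[
    {"trans": [-0.004, -0.0043, -0.004], "rotvec": [0.0022, 0.0011, 0]},
    {"trans": [-0.004, -0.0043, 0.025], "rotvec": [0.0022, 0.0011, 0]},
    {"trans": [-0.004, -0.0043, 0.055], "rotvec": [0.0022, 0.0011, 0]},
    {"trans": [-0.004, -0.0043, 0.08], "rotvec": [0.0022, 0.0011, 0]},
    {"trans": [-0.004, -0.0043, 0.096], "rotvec": [0.0022, 0.0011, 0]},
    {"trans": [-0.004, -0.0043, 0.096], "rotvec": [0.0022, 0.0011, 0]},
    {"trans": [-0.004, -0.0043, 0.096], "rotvec": [0.0022, 0.0011, 0]},
  ],
)

```text
time_s: 15.7
tcp_pos: [0.5111, -0.2971, 0.1994]
eef_rot: [179.8, -0.3, -64.5]
contact_force: [0.7, 0.2, 1.1]
gripper_width: 0.0874
gripper_force: 0.0
```

```bash
python3 - <<'E'
from h import *
st();print(row(RP,HM))
E
```

```text
15.7 [-11.   13.7 -12.8   0.4 -63.5  36.3] [ 0.5111 -0.2971  0.1994] [179.8   -0.29 -64.49] [0.7 0.2 1.1] 0.08744902224647252 0.0
[ 5.0e-03  2.6e-03  2.0e-04  2.0e-01 -3.0e-01  1.0e-01]
```

pendant(
  moves=[
    {"trans": [0.005, 0.0025, 0]},
    {"trans": [0.005, 0.0025, 0]},
    {"trans": [0.005, 0.0025, 0]},
    {"trans": [0.005, 0.0025, 0]},
    {"trans": [0.005, 0.0025, 0]},
    {"trans": [0.005, 0.0025, 0]},
  ],
)

```text
time_s: 16.2
tcp_pos: [0.5111, -0.3044, 0.1999]
eef_rot: [179.9, -0.3, -64.6]
contact_force: [0.7, 0.2, 0.4]
gripper_width: 0.0878
gripper_force: 0.0
```

```bash
python3 - <<'E'
from h import *
st();print(row(RP,HM))
E
```

```text
16.2 [-11.8  14.  -12.3   0.4 -63.5  37. ] [ 0.5111 -0.3044  0.1999] [179.92  -0.34 -64.63] [0.7 0.2 0.4] 0.0877724547379645 0.0
[-0.0015 -0.0005  0.0007  0.1    -0.3    -0.    ]
```

In the tool's units: -0.3 degrees is -0.0017.

pendant(
  moves=[
    {"trans": [-0.001, 0, 0.0005], "rotvec": [0, -0.0017, 0]},
    {"trans": [-0.001, 0, 0.0005], "rotvec": [0, -0.0017, 0]},
    {"trans": [-0.001, 0, 0.0005], "rotvec": [0, -0.0017, 0]},
    {"trans": [-0.001, 0, 0.0005], "rotvec": [0, -0.0017, 0]},
    {"trans": [-0.001, 0, 0.0005], "rotvec": [0, -0.0017, 0]},
    {"trans": [-0.001, 0, 0.0005], "rotvec": [0, -0.0017, 0]},
    {"trans": [-0.001, 0, 0.0005], "rotvec": [0, -0.0017, 0]},
    {"trans": [-0.001, 0, 0.0005], "rotvec": [0, -0.0017, 0]},
    {"trans": [-0.001, 0, 0.0005], "rotvec": [0, -0.0017, 0]},
    {"trans": [-0.001, 0, 0.0005], "rotvec": [0, -0.0017, 0]},
    {"trans": [-0.001, 0, 0.0005], "rotvec": [0, -0.0017, 0]},
    {"trans": [-0.001, 0, 0.0005], "rotvec": [0, -0.0017, 0]},
  ],
  aperture=0.01,
  force=8,
)

```text
time_s: 17.2
tcp_pos: [0.5107, -0.3034, 0.1991]
eef_rot: [179.9, -0.0, -64.6]
contact_force: [1.0, 0.7, -0.1]
gripper_width: 0.0158
gripper_force: 8.0
```

```bash
python3 - <<'E'
from h import *
st();s=r.get_state();R0=A('xyz',s['eef_rot']);print('tool force',R0.inv().apply(s['contact_force']),R0.inv().apply(s['moment']));print(row(RP,HM))
E
```

```text
17.2 [-11.8  14.1 -12.2   0.1 -63.8  37.2] [ 0.5107 -0.3034  0.1991] [ 1.799e+02 -2.000e-02 -6.461e+01] [ 1.   0.7 -0.1] 0.01576578043414856 7.999950796365738
tool force [-0.17611647 -1.23822754  0.12889282] [ 0.2038097  -0.08290319 -0.04481708]
[-0.0005 -0.0004 -0.0001  0.1    -0.     -0.    ]
```

Pads at 15.8 mm, which matches the 16 mm bar, and there is almost no side force. I'll grip more firmly and draw up slowly.

pendant(
  moves=[
    {},
    {},
    {},
    {"trans": [0, 0, -0.002]},
    {"trans": [0, 0, -0.004]},
    {"trans": [0, 0, -0.006]},
    {"trans": [0, 0, -0.008]},
    {"trans": [0, 0, -0.01]},
    {"trans": [0, 0, -0.01]},
    {"trans": [0, 0, -0.01]},
  ],
  aperture=0.01,
  force=30,
)

```text
time_s: 18.03
tcp_pos: [0.5107, -0.3034, 0.2092]
eef_rot: [179.9, -0.0, -64.6]
contact_force: [0.4, 0.1, -5.1]
gripper_width: 0.0152
gripper_force: 30.0
```

```bash
python3 - <<'E'
from h import *
st();s=r.get_state();R0=A('xyz',s['eef_rot']);print('tool force',R0.inv().apply(s['contact_force']),R0.inv().apply(s['moment']))
E
```

```text
18.0333 [-11.8  13.7 -11.4   0.1 -65.   37.2] [ 0.5107 -0.3034  0.2092] [ 1.7991e+02 -2.0000e-02 -6.4620e+01] [ 0.4  0.1 -5.1] 0.015218054880327875 29.99811351299286
tool force [ 0.1145434  -0.44072113  5.10718934] [ 0.06878232 -0.04203679 -0.01580873]
```

pendant(
  moves=[
    {"trans": [0, 0, -0.004]},
    {"trans": [0, 0, -0.008]},
    {"trans": [0, 0, -0.012]},
    {"trans": [0, 0, -0.016]},
    {"trans": [0, 0, -0.02]},
    {"trans": [0, 0, -0.024]},
    {"trans": [0, 0, -0.028]},
    {"trans": [0, 0, -0.032]},
    {"trans": [0, 0, -0.036]},
    {"trans": [0, 0, -0.04]},
    {"trans": [0, 0, -0.04]},
    {"trans": [0, 0, -0.04]},
  ],
)

```text
time_s: 19.03
tcp_pos: [0.5108, -0.3034, 0.2493]
eef_rot: [179.9, -0.0, -64.6]
contact_force: [0.2, -0.1, -4.6]
gripper_width: 0.015
gripper_force: 30.0
```

pendant(
  moves=[
    {},
    {},
    {},
    {},
    {},
    {},
  ],
)

```text
time_s: 19.53
tcp_pos: [0.5107, -0.3034, 0.249]
eef_rot: [179.9, -0.0, -64.6]
contact_force: [0.1, -0.2, -4.7]
gripper_width: 0.0152
gripper_force: 30.0
```

```bash
python3 - <<'E'
from h import *
st();s=r.get_state();R0=A('xyz',s['eef_rot']);print('tool force',R0.inv().apply(s['contact_force']),R0.inv().apply(s['moment']),s['qd'].round(2))
b=cap('side');w=cloud(b)
p=w[180:375,260:360].reshape(-1,3)
k=np.linalg.norm(p[:,:2]-HM[:2],axis=1)
for lo in np.arange(.18,.275,.01):
    q=p[(k<.014)&(p[:,2]>lo)&(p[:,2]<lo+.01)]
    if len(q): print(lo.round(3),len(q),np.median(q,0).round(4))
q=p[(k<.075)&(p[:,2]>.255)&(p[:,2]<.29)]
a=cap('top')
cv2.imwrite('pics/v7.png',np.hstack([cv2.resize(b['frame'][110:390,220:460],(400,467)),cv2.resize(a['frame'][100:300,120:500],(400,300))[:,:] if 0 else cv2.resize(a['frame'][100:300,130:500],(400,467))])[:,:,::-1])
E
```

```text
19.5333 [-11.8  12.2  -8.    0.1 -69.9  37.2] [ 0.5107 -0.3034  0.249 ] [ 1.7989e+02 -2.0000e-02 -6.4620e+01] [ 0.1 -0.2 -4.7] 0.015205872267246947 29.998226165771484
tool force [ 0.26865024 -0.04181995  4.69091465] [ 0.02821728 -0.06152404  0.00893024] [ 0.05 -0.09  0.06  0.08 -0.01 -0.06]
0.18 32 [ 0.5092 -0.3098  0.1855]
0.19 38 [ 0.5092 -0.31    0.1946]
0.2 38 [ 0.5094 -0.3101  0.2054]
0.21 36 [ 0.5095 -0.3098  0.2149]
0.22 41 [ 0.5096 -0.3098  0.2245]
0.23 41 [ 0.5097 -0.3098  0.2353]
0.24 23 [ 0.5099 -0.3109  0.2446]
0.25 10 [ 0.5084 -0.3112  0.254 ]
0.26 8 [ 0.5066 -0.3144  0.2657]
0.27 78 [ 0.5143 -0.3075  0.2742]
```

View pics/v7.png

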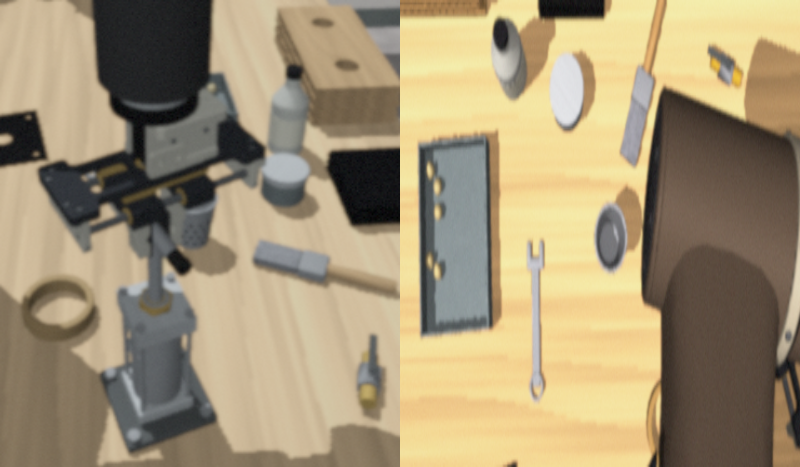

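Final picture: the rod is drawn 50 mm and stands vertical at px (155,270), with near-zero side force. The cup stands free and empty at (612,237), and five lumps are in the tray at (430,170), (437,185), (440,212), (430,260) and (437,270). Handing in.

```bash
python3 -c "
from plant import r
print(r.close_job())"
```

```text
the job is handed in; nothing more can be done
None
```

The job is handed in at about 19.7 s of the 72 s allowed (no verdict was returned): all five lumps are in the tray, the empty cup stands upright on the bench, and the gripper is holding the piston rod straight at 50 mm of its 100 mm stroke, with almost no side force.

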